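# Extend the eye shield of a polishing lathe to the next hole and tip it down

### The arm

A 7-joint arm with a two-finger parallel gripper is mounted at the origin on the work surface. World frame = base frame: x ahead of the robot, y to its left, z up, the work surface at z = 0. Lengths are in m, angles in degrees, forces in N, time in s.
With the tool pointing down it reaches from about 0.4 to 0.925 m from the base axis. Payload 5.6 kg.
Tool frame: the origin (TCP) lies midway between the tips of the shut fingers; the grasp point (between the pads) lies ctrl.hold_point_z behind it (ctrl.hold_point_z is the distance from the TCP to the grasp point, in m); x points along the fingers, z is the direction in which the jaws open and shut, and the axes are right-handed (so a half turn about x gives the same grasp; the last joint's range is limited). The gripper opens to 85 mm and grips with 20 to 120 N. Pads are 22 mm wide; open, the fingers measure 114 mm over their backs; the gripper's body (76 mm by 85 mm) begins 54 mm behind the grasp point. The pads swing forward as they close: fully open they stand 13 mm farther back than shut.
Start: joints at [-68.984, 26.786, -0.665, 91.828, 0.344, 61.387, -3.226], TCP at [0.259, 0.596, 0.231] pointing down, gripper open.
Joint ranges: [-144.91, 144.91], [-17.63, 115.5], [-89.93, 88.59], [15.96, 139.68], [-74.01, 254.01], [8.47, 105.57], [-167.45, 167.45]. Speed limits (degrees/s): [147.25, 147.25, 180, 180, 180, 180, 180].

### API

Orientations are given as [roll, pitch, yaw] about the fixed x, y, z axes, in that order (R = Rz(yaw) Ry(pitch) Rx(roll)).
In Python, from bench import ctrl gives the robot as it stands.
- The arm moves only by the tool drive_tool, never from a script. Its argument "steps" is a list of rows, each an object of numbers: "dx", "dy", "dz": the shift along the tool's x, y, z in cm; "ax", "ay", "az": the turn, a rotation vector about the tool's x, y, z in degrees; "claw": the finger opening in cm, from 0 to 8.54. In form: [{"dx": .., "dy": .., "dz": .., "ax": .., "ay": .., "az": .., "claw": ..}, ...]. A call has 1 to 5 rows; each row is the pose to reach, as a shift and turn from the pose measured when the call began, along the tool's axes at that moment; what a row does not reach only later rows make up. A row lasts 1/8 s, in which the tool goes at most 62.5 mm and 10.7 degrees, less where a joint would pass 70% of its speed; a pose out of reach is approached as far as the arm can. A call with a gripper value outside its range is refused whole. The fingers move at their own pace and stop on an object; "grip_force" is the grip in N (left out, the last holds). Time passes only in rows, so rows that repeat a pose let the fingers close. It gives the time, the measured TCP pose, the force and the opening at its end, in the units of the state.
- ctrl.state(): the state, without advancing time (a new reading comes with each control period).
- ctrl.capture(name): name is "scene" or "side" or "wrist"; returns a dict with "frame" (384x512x3 uint8, red, green, blue), "range_z" (384x512 float32, m along the optical axis (not along the pixel's ray), 0 where there is no reading), "mtx" (3x3 intrinsics, pixels), "rvec" (rotation vector, rad) and "tvec" (3), from world to camera coordinates, as OpenCV has them; the wrist camera has in their place "T_tool_cam" (4x4, takes a point from camera to tool coordinates, whose origin is the TCP and whose axes are the tool frame's). Camera axes: x right, y down, z forward; pixel columns grow to the right and rows downward; lengths in m; the calibration is good to about 2 mm. A picture is of the moment at which its call begins: read the wrist's pose just before it.
- ctrl.finish_job(): hands the job in, once; it reports no verdict.
The state is a dict: "clock": time; "joint_positions": joint angles; "joint_vel": joint speeds; "tau": joint torques, N m; "ee_pos": TCP position; "ee_rot": TCP orientation; "ft_force": force on the tool from outside, world axes, zero at the start; "moment": the same for the moment, N m; "width": finger opening in m.
Only numpy, scipy, OpenCV 4.12 (cv2) and the standard library are available. Lean on these libraries where they do the work, as an engineer would, in place of code of your own. Each camera call takes 0.05 s, during which the arm holds its last target.

### The job

Get the polishing lathe ready: pinch in the two sprung buttons of the eye shield's telescopic arm, draw the square sleeve out towards the felt wheel to the next hole until both buttons pop fully out again, and do not force the sleeve against the buttons. Then tip the clear shield fully down over the wheel, as far as it goes. Leave everything else on the bench where it is.

Things in the scene. Friction and masses are not known exactly. Their poses are not given: they have to be found in the camera images.
- lathe: The cream polishing lathe with the telescopic arm of its eye shield: one fixture, bolted down. Origin: on the bench, straight under the two sprung buttons. +y runs level along the arm, from its post (foot 240 mm on the -y side) towards the felt wheel; +x points across the arm, away from the robot; z up. The arm's inner tube (25 mm square, steel) is fixed at 120 mm height; the felt wheel (diameter 100 mm, 24 mm thick) is centred at x 160, y 250, z 170 mm.
- button_axis (a point): Point of the fixed inner tube midway between the two buttons: on the tube's centre line, 120 mm above the bench. One steel button (10 mm diameter, tapered nose) sticks out level on either side across the arm, 5 mm proud of the sleeve, through a pair of 12 mm holes in the sleeve's two upright sides.
- button_far (a joint): Sprung button on the side away from the robot: 0 = fully out, grows as it is pressed in (m). At 0.005 its tip is flush with the sleeve's side; at about 0.0075 it is under the wall. Its spring gives about 2.4 N when out, 3.6 N when under. A nose pressed flush rides down under the hole's edge when the sleeve is moved (about 14 to 18 N in all for both buttons and the sleeve's friction); a button that is out locks the sleeve.
- button_near (a joint): The same button on the robot's side.
- sleeve (a joint): Travel of the square aluminium sleeve that slides over the inner tube and carries the shield: 0 = where it is now locked, grows towards the wheel (m); about 7 N of friction. The buttons now sit in the second pair of holes counted from the wheel end, with 1 mm of play either way; the next pair is the third. Once they have popped into it the sleeve stops dead.
- sleeve_end (a point): Centre of the sleeve's wheel end, on its centre line, 130 mm from the present pair of holes; moves with the sleeve. The sleeve is 32 mm square and 260 mm long, wall 2.5 mm; its two upright sides each have four 12 mm holes at mid height in an evenly spaced row, 40 to 60 mm apart. The sides are bare and can be gripped anywhere along it.
- shield (a joint): Hinge of the clear eye shield (126 mm wide along the arm, 137 mm tall, 4 mm clear sheet in a 10 mm aluminium frame, 140 g) at the sleeve's wheel end: 0 = upright, grows as the top tips away from the robot over the wheel (rad); its stop is at 0.9. The hinge is stiff (0.13 N m) and stays where it is left; pushing the sheet or frame from the robot's side tips it.
- hinge (a point): Middle of the shield's hinge line, which runs along the arm 26 mm above the sleeve's centre line, 207 mm from the present pair of holes towards the wheel; moves with the sleeve.
- shield_top (a point): Middle of the shield's top rail, 132 mm from the hinge line.
- cast: Plaster dental cast, 55 x 62 x 37 mm, beyond the arm; leave it. Origin: centre of its underside.
- felt_wheel: Spare felt wheel lying flat, diameter 70 mm, 21 mm high, beyond the arm; leave it. Origin: centre of its underside.
- brush: Brush, 160 mm, lying on the robot's side of the arm; leave it. Origin: under its middle.
- wash_bottle: White wash bottle, diameter 62 mm, 180 mm tall with its spout, just beyond the arm, by its post; leave it. Origin: centre of its underside.
- paste_jar: White jar, diameter 60 mm, 50 mm tall, on the robot's side of the arm's post; leave it. Origin: centre of its underside.

How it is judged (in metres and radians):
On the way, in this order (a step that is already met when the one before it is completed fails the run):
1. both buttons pressed in and the sleeve drawn off its hole (value of joint sleeve above 0.008 m and value of joint each of button_far, button_near above 0.005 m), for 0.05 s.
2. both buttons popped out through the next pair of holes (value of joint sleeve between 0.0475 and 0.0525 m and value of joint each of button_far, button_near below 0.0015 m), for 0.2 s.
At the end, for the whole second after the job is handed in: The sleeve is locked one hole farther out (the next pair of holes within 2.5 mm of the buttons, both buttons out to within 1.5 mm), the shield is tipped down to within 0.08 rad of its stop, and all is at rest (all of step 2 and value of joint shield above 0.82 rad and linear speed of sleeve below 0.01 m/s and angular speed of shield below 0.05 rad/s); the robot touches nothing.
It fails at once if the sleeve is forced hard against a button (more than 12 N on one button) (contact force between any of button_far, button_near and sleeve above 12 N).
It fails at once if a bystander is pushed more than 30 mm (distance of any of cast, felt_wheel, brush, wash_bottle, paste_jar from where it was at the start of the episode above 0.03 m).
It also fails if it takes over 50 s, if anything falls off the work surface, if the arm or the gripper's body presses on something with over 40 N, if the wrist force passes 120 N, or if a joint passes its speed limit or range.

## Working session

There is one attempt and no reset: what is moved stays moved. The work goes in short steps, Python scripts to look and compute and a tool call to move; the robot and the scene stay as the last step left them, time stands still between calls to the robot, and variables do not carry over. Pictures are saved under pics/ and viewed, and the job is handed in when it is done.

Besides the shell and the picture viewer there is one more tool, called as name([rows], argument=value, ...), one row to a line, values as JSON. drive_tool: Moves the arm, as the interface text tells. Its arguments: {"type":"object","properties":{"steps":{"type":"array","items":{"type":"object","properties":{"dx":{"type":"number"},"dy":{"type":"number"},"dz":{"type":"number"},"ax":{"type":"number"},"ay":{"type":"number"},"az":{"type":"number"},"claw":{"type":"number"}}}},"grip_force":{"type":"number"}},"required":["steps"]}

```bash
mkdir -p pics; ls
python3 - <<'E'
from bench import ctrl
import cv2,numpy as np
s=ctrl.state();print(s, ctrl.hold_point_z)
for n in("scene","side","wrist"):
    c=ctrl.capture(n);cv2.imwrite(f"pics/{n}0.png",c["frame"][...,::-1])
    np.savez(f"{n}0.npz",**c)
    print(n,c["mtx"].tolist(),c.get("rvec"),c.get("tvec"),c.get("T_tool_cam"))
E
```

```text
pics
{'clock': 0.0, 'joint_positions': array([-68.98290605,  26.83612879,  -0.66630944,  91.88282619,
         0.34542168,  61.3848779 ,  -3.22793767]), 'joint_vel': array([ 0.04889488, -0.11547406,  0.00272994,  0.05638643,  0.00931732,
        0.00815759,  0.00781342]), 'tau': array([-1.06505962e-03, -5.32379830e+01,  2.11060146e-02, -2.51307499e+01,
        1.14798266e-02,  7.81657000e-03,  1.34543598e-05]), 'ee_pos': array([0.25881716, 0.59563213, 0.23032311]), 'ee_rot': array([-175.56699922,   89.89813783, -109.05150767]), 'ft_force': array([-0.11917213,  0.43656971,  0.41521666]), 'moment': array([-0.01377321,  0.01264856, -0.01623913]), 'width': 0.08569212980652534} 0.0187
scene [[348.96167110113316, 0.0, 255.52638653662055], [0.0, 348.96167110113316, 185.91111359433057], [0.0, 0.0, 1.0]] [ 1.95135859  1.7724651  -0.52832746] [-0.01726285 -0.33838743  1.18802836] None
side [[376.8238651434511, 0.0, 253.7579460420107], [0.0, 376.8238651434511, 195.76293037185374], [0.0, 0.0, 1.0]] [ 2.34093404 -0.61333947  0.25812147] [-0.51075657  0.31587191  0.75660893] None
wrist [[292.7226163447745, 0.0, 254.77004985100203], [0.0, 292.7226163447745, 189.17468719765475], [0.0, 0.0, 1.0]] None None [[-3.20131614e-04 -2.78517753e-01  9.60431028e-01 -1.42653797e-01]
 [-6.48150607e-04 -9.60430817e-01 -2.78517908e-01  7.09297757e-02]
 [ 9.99999739e-01 -7.11666341e-04  1.26942817e-04  5.19921472e-04]
 [ 0.00000000e+00  0.00000000e+00  0.00000000e+00  1.00000000e+00]]
```

View pics/scene0.png

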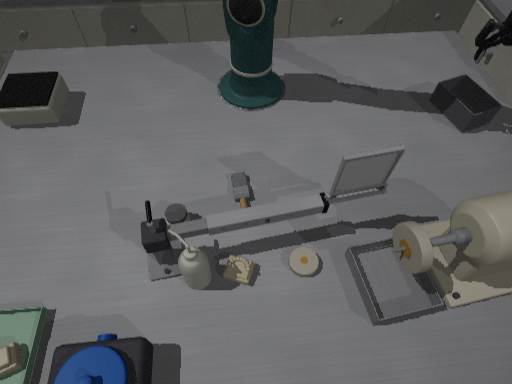

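View pics/side0.png

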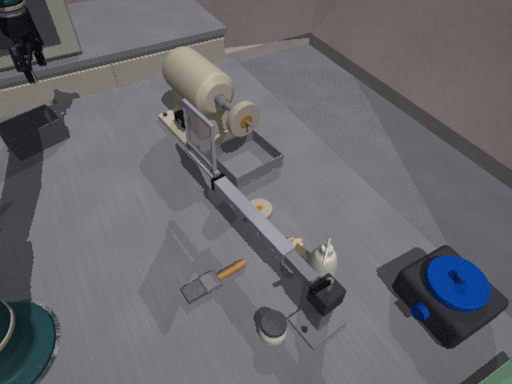

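View pics/wrist0.png

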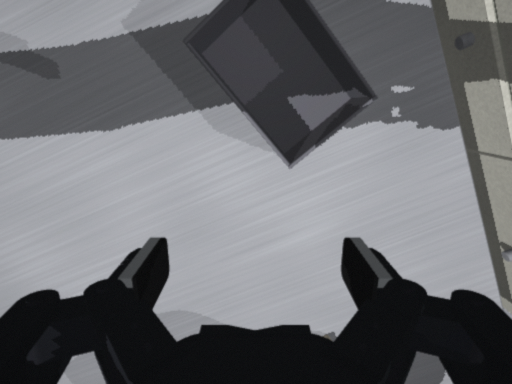

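Run:
```python
import cv2,numpy as np
a=np.load("scene0.npz")["frame"][...,::-1];b=np.load("side0.npz")["frame"][...,::-1]
cv2.imwrite("pics/sc.png",cv2.resize(a[170:270,190:350],None,fx=5,fy=5,interpolation=cv2.INTER_CUBIC))
cv2.imwrite("pics/sd.png",cv2.resize(b[160:300,200:350],None,fx=4,fy=4,interpolation=cv2.INTER_CUBIC))
```

```text
(no output)
```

View pics/sc.png

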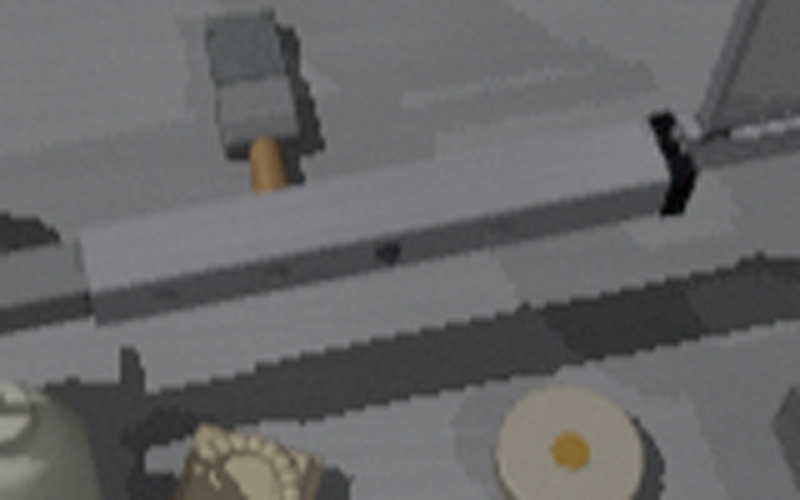

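View pics/sd.png

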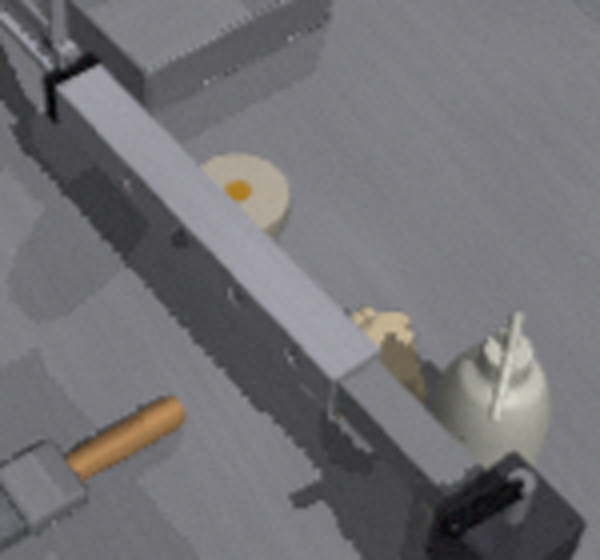

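```bash
cat > h.py <<'E'
import cv2,numpy as np
from scipy.spatial.transform import Rotation as R
def cam(d):
    Rm=cv2.Rodrigues(d["rvec"])[0]; t=np.ravel(d["tvec"]); return Rm,t
def ray(d,u,v):
    Rm,t=cam(d); K=d["mtx"]; r=np.linalg.inv(K)@np.array([u,v,1.]); return -Rm.T@t, Rm.T@r
def cloud(d):
    Rm,t=cam(d);z=d["range_z"].astype(float);v,u=np.mgrid[:384,:512]
    p=np.stack([u,v,np.ones_like(u)],-1)@np.linalg.inv(d["mtx"]).T*z[...,None]
    return (p-t)@Rm
def onplane(d,u,v,n,c):
    o,r=ray(d,u,v); return o+r*(c-n@o)/(n@r)
E
python3 - <<'E'
from h import *
for n in("scene","side"):
    d=np.load(n+"0.npz");P=cloud(d)
    g=d["frame"].astype(int); sp=g.max(-1)-g.min(-1)
    m=(abs(P[...,2]-.136)<.005)&(d["range_z"]>0)&(sp<30)&(P[...,0]>.3)&(P[...,0]<.8)
    m=m.astype(np.uint8); k,l,st,_=cv2.connectedComponentsWithStats(m)
    i=1+np.argmax(st[1:,4]); Q=P[l==i]; print(n,st[i],np.median(Q[:,2]))
    r=cv2.minAreaRect(Q[:,:2].astype(np.float32)); print(r, cv2.boxPoints(r).tolist())
    x,y,vx=0,0,0
    vx,vy,x0,y0=cv2.fitLine(Q[:,:2].astype(np.float32),cv2.DIST_L2,0,.001,.001).ravel(); print(vx,vy,x0,y0)
    u=np.array([vx,vy])*np.sign(vy); w=np.array([u[1],-u[0]]); print("yaw arm",np.degrees(np.arctan2(u[1],u[0])))
    s=(Q[:,:2]-[x0,y0])@w; a=(Q[:,:2]-[x0,y0])@u; print(np.percentile(s,[1,50,99]),np.percentile(a,[0,1,99,100]))
    print('zspread',np.percentile(Q[:,2],[5,95]))
    uv={'scene':(267.6,220.6),'side':(245,219.5)}[n]
    c0=np.array([x0,y0])+w*(np.percentile(s,1)+np.percentile(s,99))/2
    wn=np.array([w[0],w[1],0]); off=.016 if n=='scene' else -.016
    print('button',onplane(d,*uv,wn,w@c0+off), P[round(uv[1]),round(uv[0])])
    print('center line pt',c0)
E
```

```text
scene [ 165  192  165   46 2075] 0.1355903081149812
((0.5716550350189209, -0.056870609521865845), (0.040373384952545166, 0.35965073108673096), 6.889962196350098) [[0.5300417542457581, 0.11923446506261826], [0.573186457157135, -0.23781898617744446], [0.6132683157920837, -0.23297569155693054], [0.5701236128807068, 0.12407776713371277]]
0.1244127 -0.99223053 0.5703505 -0.04754451
yaw arm 97.14684
[-0.01756562  0.00022838  0.01544285] [-0.18931021 -0.18623908  0.16300347  0.17039415]
zspread [0.13168668 0.13797642]
button [ 0.58161098 -0.01727707  0.11574818] [ 0.58619313 -0.01726386  0.12229882]
center line pt [ 0.56929739 -0.04767656]
side [ 211  173  110  112 1965] 0.13670810680513346
((0.5700433850288391, -0.05615393817424774), (0.03427261486649513, 0.35182973742485046), 7.534489154815674) [[0.5299885869026184, 0.1159951388835907], [0.5761215090751648, -0.23279693722724915], [0.6100981831550598, -0.22830301523208618], [0.5639652609825134, 0.12048906087875366]]
0.1302414 -0.9914823 0.57054615 -0.067222945
yaw arm 97.48354
[-0.01526289 -0.00017858  0.01718678] [-0.16487544 -0.16155441  0.18164922  0.18695085]
zspread [0.1324138  0.13894054]
button [ 0.54970595 -0.02403672  0.12172053] [ 0.54842764 -0.02636547  0.12326391]
center line pt [ 0.5714999  -0.06709766]
```

```bash
cat >> h.py <<'E'
U=np.array([-.1285,.9917,0]);W=np.array([.9917,.1285,0]);B=np.array([.566,-.021,.120])
def show(target=None,sgn=None):
    from bench import ctrl
    s=ctrl.state();M=R.from_euler('xyz',s['ee_rot'],degrees=True);A=M.as_matrix()
    print('t',s['clock'],'pos',s['ee_pos'].round(4),'F',s['ft_force'].round(1),'w',round(s['width'],4),'q',s['joint_positions'].round(1)); 
    d=s['ee_pos']-B; print('arm coords along,across,z(mm)',(1e3*np.array([d@U,d@W,s['ee_pos'][2]])).round(1)); print('axes\n',A.round(4))
    z=W*(1 if A[:,2]@W>0 else -1); T=np.stack([[0,0,-1.],np.cross(z,[0,0,-1.]),z],1)
    print('turn to aligned (tool rotvec deg)',(M.inv()*R.from_matrix(T)).as_rotvec(degrees=True).round(2))
    if target is not None: print('shift cm',((np.array(target)-s['ee_pos'])@A*100).round(2))
E
python3 -c "
from h import *
show([.40,.30,.30]);show([.566,-.021,.25])"
```

```text
t 0.15 pos [0.2589 0.5958 0.2306] F [-0.1 -0.5 -0.1] w 0.0859 q [-69.   26.8  -0.7  91.9   0.3  61.4  -3.2]
arm coords along,across,z(mm) [ 651.1 -225.3  230.6]
axes
 [[-4.000e-04 -9.172e-01  3.985e-01]
 [-1.300e-03  3.985e-01  9.172e-01]
 [-1.000e+00 -1.000e-04 -1.300e-03]]
turn to aligned (tool rotvec deg) [ 5.914e+01 -7.000e-02  4.000e-02]
shift cm [ -6.91 -24.73 -21.51]
t 0.15 pos [0.2589 0.5958 0.2306] F [-0.1 -0.5 -0.1] w 0.0859 q [-69.   26.8  -0.7  91.9   0.3  61.4  -3.2]
arm coords along,across,z(mm) [ 651.1 -225.3  230.6]
axes
 [[-4.000e-04 -9.172e-01  3.985e-01]
 [-1.300e-03  3.985e-01  9.172e-01]
 [-1.000e+00 -1.000e-04 -1.300e-03]]
turn to aligned (tool rotvec deg) [ 5.914e+01 -7.000e-02  4.000e-02]
shift cm [ -1.88 -52.75 -44.33]
```

drive_tool([
  {"dx":-2,"dy":-5,"dz":-4.3,"ax":10},
  {"dx":-4,"dy":-10,"dz":-8.6,"ax":20},
  {"dx":-6,"dy":-15,"dz":-12.9,"ax":30},
  {"dx":-7,"dy":-20,"dz":-17.2,"ax":40},
  {"dx":-7,"dy":-24.7,"dz":-21.5,"ax":50},
])

```text
validation failed for argument at $.st...
```

```bash
python3 -c "
from h import *
show([.566,-.021,.25])"
```

```text
t 0.15 pos [0.2589 0.5958 0.2306] F [-0.1 -0.5 -0.1] w 0.0859 q [-69.   26.8  -0.7  91.9   0.3  61.4  -3.2]
arm coords along,across,z(mm) [ 651.1 -225.3  230.6]
axes
 [[-4.000e-04 -9.172e-01  3.985e-01]
 [-1.300e-03  3.985e-01  9.172e-01]
 [-1.000e+00 -1.000e-04 -1.300e-03]]
turn to aligned (tool rotvec deg) [ 5.914e+01 -7.000e-02  4.000e-02]
shift cm [ -1.88 -52.75 -44.33]
```

drive_tool([
  {"dx":-2,"dy":-5,"dz":-4.3,"ax":10,"ay":0,"az":0,"claw":8.5},
  {"dx":-4,"dy":-10,"dz":-8.6,"ax":20,"ay":0,"az":0,"claw":8.5},
  {"dx":-6,"dy":-15,"dz":-12.9,"ax":30,"ay":0,"az":0,"claw":8.5},
  {"dx":-7,"dy":-20,"dz":-17.2,"ax":40,"ay":0,"az":0,"claw":8.5},
  {"dx":-7,"dy":-24.7,"dz":-21.5,"ax":50,"ay":0,"az":0,"claw":8.5},
], grip_force=25)

```text
clock: 0.78
ee_pos: [0.3906, 0.3206, 0.3005]
ee_rot: [-7.9, 90.0, 8.3]
ft_force: [1.1, 0.2, -0.1]
width: 0.0846
```

```bash
python3 -c "
from h import *
show([.566,-.021,.25])"
```

```text
t 0.775 pos [0.3906 0.3206 0.3005] F [ 1.1  0.2 -0.1] w 0.0846 q [-56.    8.3  14.3 108.   -2.3  63.9 -24.7]
arm coords along,across,z(mm) [ 361.3 -130.   300.5]
axes
 [[ 8.000e-04 -2.789e-01  9.603e-01]
 [ 1.000e-04  9.603e-01  2.789e-01]
 [-1.000e+00 -1.000e-04  8.000e-04]]
turn to aligned (tool rotvec deg) [8.81 0.04 0.  ]
shift cm [  5.06 -37.7    7.31]
```

drive_tool([
  {"dx":0,"dy":-6,"dz":0,"ax":3,"ay":0,"az":0,"claw":8.5},
  {"dx":0,"dy":-12,"dz":0,"ax":6,"ay":0,"az":0,"claw":8.5},
  {"dx":0,"dy":-18,"dz":0,"ax":8.8,"ay":0,"az":0,"claw":8.5},
  {"dx":0,"dy":-24,"dz":0,"ax":8.8,"ay":0,"az":0,"claw":8.5},
  {"dx":0,"dy":-30,"dz":1,"ax":8.8,"ay":0,"az":0,"claw":8.5},
])

```text
clock: 1.4
ee_pos: [0.4838, 0.0335, 0.3008]
ee_rot: [40.0, 89.9, 47.5]
ft_force: [0.7, 1.4, 0.1]
width: 0.0848
```

```bash
python3 -c "
from h import *
show([.566,-.021,.20])"
```

```text
t 1.4 pos [0.4838 0.0335 0.3008] F [0.7 1.4 0.1] w 0.0848 q [-35.5   6.   30.1 111.3  -3.4  63.5   3.4]
arm coords along,across,z(mm) [ 64.6 -74.5 300.8]
axes
 [[ 0.0011 -0.129   0.9916]
 [ 0.0012  0.9916  0.129 ]
 [-1.      0.001   0.0012]]
turn to aligned (tool rotvec deg) [ 0.03  0.07 -0.06]
shift cm [10.08 -6.48  7.44]
```

drive_tool([
  {"dx":2,"dy":-4,"dz":4,"ax":0,"ay":0,"az":0,"claw":8.5},
  {"dx":6,"dy":-6.5,"dz":7.4,"ax":0,"ay":0,"az":0,"claw":8.5},
  {"dx":8,"dy":-6.5,"dz":7.4,"ax":0,"ay":0,"az":0,"claw":8.5},
  {"dx":8,"dy":-6.5,"dz":7.4,"ax":0,"ay":0,"az":0,"claw":8.5},
])

```text
clock: 1.9
ee_pos: [0.5644, -0.0215, 0.2188]
ee_rot: [169.6, 89.8, 177.0]
ft_force: [-0.8, 0.5, 0.6]
width: 0.0851
```

```bash
python3 -c "
from h import *
show([.566,-.021,.1015])
from bench import ctrl
for n in ('wrist','scene','side'):
    c=ctrl.capture(n);np.savez(n+'1.npz',**c);cv2.imwrite(f'pics/{n}1.png',c['frame'][...,::-1])"
```

```text
t 1.9 pos [ 0.5644 -0.0215  0.2188] F [-0.8  0.5  0.6] w 0.0851 q [-26.8  21.   32.2 106.3 -13.2  56.7  18.4]
arm coords along,across,z(mm) [ -0.3  -1.7 218.8]
axes
 [[-3.600e-03 -1.284e-01  9.917e-01]
 [ 2.000e-04  9.917e-01  1.284e-01]
 [-1.000e+00  6.000e-04 -3.500e-03]]
turn to aligned (tool rotvec deg) [-0.   -0.2  -0.04]
shift cm [11.73  0.02  0.21]
```

View pics/wrist1.png

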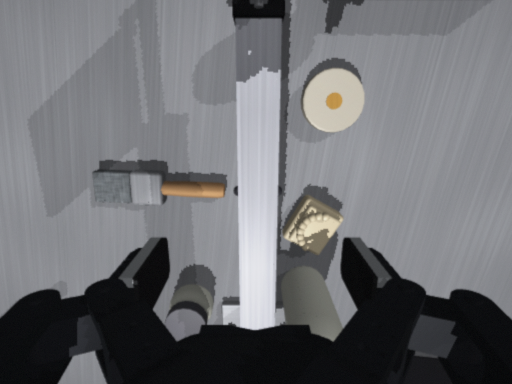

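View pics/scene1.png

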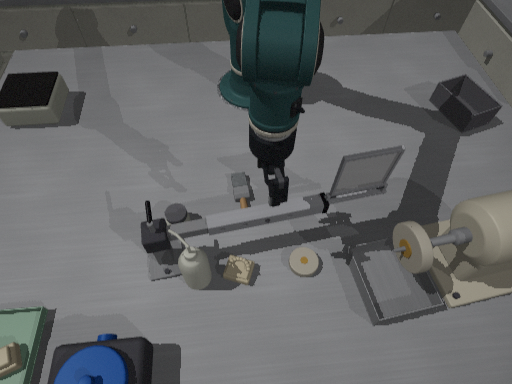

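Run:
```python
from h import *
d=np.load("wrist1.npz");T=d["T_tool_cam"]
M=R.from_euler('xyz',[169.6,89.8,177.0],degrees=True).as_matrix()
A=np.array([[-3.6e-3,-.1284,.9917],[2e-4,.9917,.1284],[-1,6e-4,-3.5e-3]]);p0=np.array([.5644,-.0215,.2188])
def hit(u,v,z):
    r=A@T[:3,:3]@(np.linalg.inv(d["mtx"])@[u,v,1]);o=A@T[:3,3]+p0
    return o+r*(z-o[2])/r[2]
f=d["frame"];cv2.imwrite("pics/w1z.png",cv2.resize(f[160:230,190:330,::-1],None,fx=5,fy=5,interpolation=cv2.INTER_CUBIC))
def ac(p): q=p-B; return (1e3*np.array([q@U,q@W,p[2]])).round(1)
for u,v in((237,190),(279,190)): print(ac(hit(u,v,.12)))
# edges of bright top per row
g=f.astype(int).sum(-1)
for v in range(90,230,20):
    row=g[v]; i=258
    thr=420
    l=i
    while row[l]>thr: l-=1
    r=i
    while row[r]>thr: r+=1
    print(v,l,r,ac(hit(l+.5,v,.136)),ac(hit(r-.5,v,.136)))
z=d["range_z"];v,u=np.mgrid[:384,:512]
pc=np.stack([u,v,np.ones_like(u)],-1)@np.linalg.inv(d["mtx"]).T*z[...,None]
pw=(pc@T[:3,:3].T+T[:3,3])@A.T+p0
Q=cloud(np.load("scene0.npz"))
for nm,px in(("bottle",(195,268)),("cast",(238,268)),("felt",(305,262))): print(nm,ac(Q[px[1],px[0]]))
print("jar/bottle region wrist", ac(pw[290,310]), ac(pw[225,315]))
```

```text
[  0.4 -17.2 120. ]
[  0.4  18.9 120. ]
90 235 280 [ 81.1 -15.9 136. ] [ 81.1  16.3 136. ]
110 164 280 [ 67.1 -69.  136. ] [ 67.   16.6 136. ]
130 186 280 [ 52.4 -53.6 136. ] [ 52.4  16.9 136. ]
150 186 279 [ 37.2 -54.6 136. ] [ 37.2  16.5 136. ]
170 190 279 [ 21.4 -52.5 136. ] [ 21.4  16.8 136. ]
190 237 278 [  5.  -15.7 136. ] [  5.   16.4 136. ]
210 191 278 [-12.  -53.7 136. ] [-12.   16.7 136. ]
bottle [-167.6   88.9  116.2]
cast [-78.7  74.8  29.4]
felt [76.9 91.9 20.9]
jar/bottle region wrist [-141.6   63.6   59.3] [-69.6  70.9  31.9]
```

View pics/w1z.png

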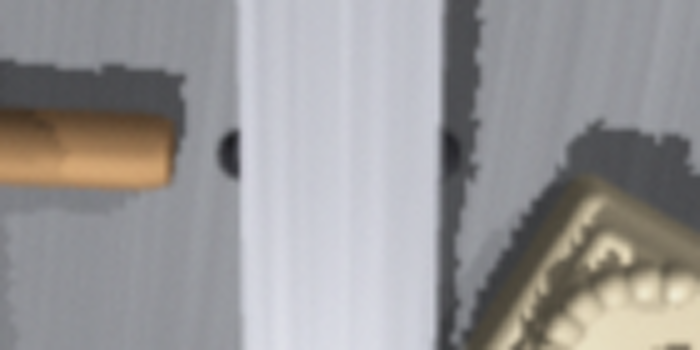

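drive_tool([
  {"dx":4,"dy":0,"dz":0.2,"ax":0,"ay":-0.2,"az":0,"claw":8.5},
  {"dx":9,"dy":0,"dz":0.24,"ax":0,"ay":-0.2,"az":0,"claw":8.5},
  {"dx":11.9,"dy":0,"dz":0.24,"ax":0,"ay":-0.2,"az":0,"claw":8.5},
  {"dx":11.9,"dy":0,"dz":0.24,"ax":0,"ay":-0.2,"az":0,"claw":8.5},
  {"dx":11.9,"dy":0,"dz":0.24,"ax":0,"ay":-0.2,"az":0,"claw":8.5},
])

```text
clock: 2.68
ee_pos: [0.5701, -0.0202, 0.1051]
ee_rot: [7.9, 89.4, 15.3]
ft_force: [-0.0, 0.1, 0.4]
width: 0.085
```

```bash
python3 -c "
from h import *
show([.5665,-.021,.1])
from bench import ctrl
for n in ('side','scene'):
    c=ctrl.capture(n);cv2.imwrite(f'pics/{n}2.png',cv2.resize(c['frame'][140:300,180:360,::-1],None,fx=3,fy=3))"
```

```text
t 2.675 pos [ 0.5701 -0.0202  0.1051] F [-0.   0.1  0.4] w 0.085 q [-23.   30.1  28.  110.5 -20.2  43.6  24. ]
arm coords along,across,z(mm) [  0.2   4.2 105.1]
axes
 [[ 0.0096 -0.13    0.9915]
 [ 0.0026  0.9915  0.13  ]
 [-1.      0.0014  0.0099]]
turn to aligned (tool rotvec deg) [ 0.09  0.57 -0.08]
shift cm [ 0.5  -0.03 -0.38]
```

View pics/side2.png

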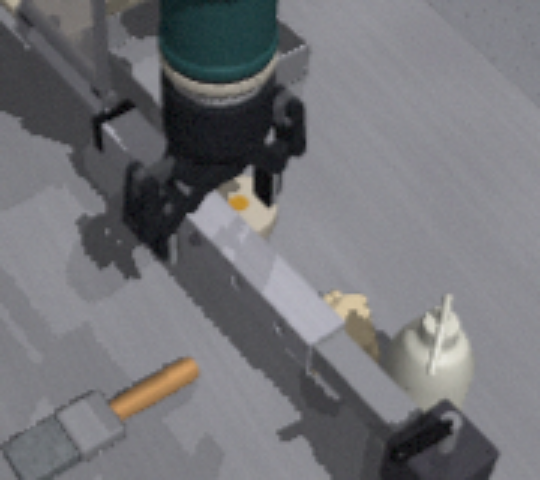

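View pics/scene2.png

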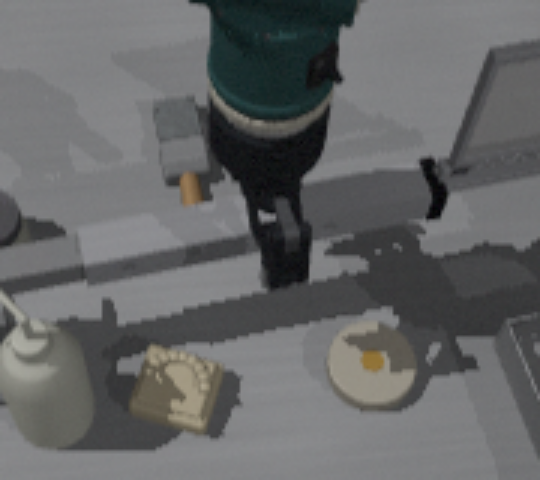

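drive_tool([
  {"dx":0.5,"dy":-0.02,"dz":-0.38,"ax":0,"ay":0.55,"az":0,"claw":8.5},
  {"dx":0.5,"dy":-0.02,"dz":-0.38,"ax":0,"ay":0.55,"az":0,"claw":8.5},
  {"dx":0.5,"dy":-0.02,"dz":-0.38,"ax":0,"ay":0.55,"az":0,"claw":8.5},
  {"dx":0.5,"dy":-0.02,"dz":-0.38,"ax":0,"ay":0.55,"az":0,"claw":8.5},
])

```text
clock: 3.28
ee_pos: [0.5665, -0.021, 0.1001]
ee_rot: [62.7, 89.9, 70.1]
ft_force: [-0.5, 0.6, 0.1]
width: 0.0848
```

```bash
python3 -c "
from h import *
show([.5665,-.021,.1])"
```

```text
t 3.275 pos [ 0.5665 -0.021   0.1001] F [-0.5  0.6  0.1] w 0.0848 q [-22.8  30.5  27.9 110.8 -20.3  43.5  24.1]
arm coords along,across,z(mm) [ -0.    0.5 100.1]
axes
 [[ 6.000e-04 -1.299e-01  9.915e-01]
 [ 1.500e-03  9.915e-01  1.299e-01]
 [-1.000e+00  1.400e-03  7.000e-04]]
turn to aligned (tool rotvec deg) [ 0.08  0.04 -0.08]
shift cm [ 0.01 -0.   -0.  ]
```

drive_tool([
  {"dx":0,"dy":0,"dz":0,"ax":0,"ay":0,"az":0,"claw":4.6},
  {"dx":0,"dy":0,"dz":0,"ax":0,"ay":0,"az":0,"claw":4.6},
  {"dx":0,"dy":0,"dz":0,"ax":0,"ay":0,"az":0,"claw":2.8},
  {"dx":0,"dy":0,"dz":0,"ax":0,"ay":0,"az":0,"claw":2.8},
  {"dx":0,"dy":0,"dz":0,"ax":0,"ay":0,"az":0,"claw":2.8},
], grip_force=40)

```text
clock: 3.9
ee_pos: [0.5663, -0.021, 0.1003]
ee_rot: [75.3, 89.9, 82.7]
ft_force: [-1.4, 0.1, 4.2]
width: 0.0315
```

```bash
python3 -c "
from h import *
show([.5665,-.021,.1])"
```

```text
t 3.9 pos [ 0.5663 -0.021   0.1003] F [-1.4  0.1  4.2] w 0.0315 q [-22.8  30.4  27.9 110.8 -20.3  43.6  24.1]
arm coords along,across,z(mm) [ -0.    0.3 100.3]
axes
 [[ 2.000e-04 -1.297e-01  9.915e-01]
 [ 1.700e-03  9.915e-01  1.297e-01]
 [-1.000e+00  1.700e-03  4.000e-04]]
turn to aligned (tool rotvec deg) [ 0.07  0.03 -0.1 ]
shift cm [ 0.03 -0.01  0.01]
```

drive_tool([
  {"dx":0,"dy":0.1,"dz":0,"ax":0,"ay":0,"az":0,"claw":2.8},
  {"dx":0,"dy":0.2,"dz":0,"ax":0,"ay":0,"az":0,"claw":2.8},
  {"dx":0,"dy":0.3,"dz":0,"ax":0,"ay":0,"az":0,"claw":2.8},
])

```text
clock: 4.28
ee_pos: [0.5663, -0.0208, 0.1003]
ee_rot: [-58.3, 89.9, -50.9]
ft_force: [1.5, -9.3, 0.1]
width: 0.0315
```

```bash
python3 -c "
from h import *
show([.5665,-.021,.1])"
```

```text
t 4.275 pos [ 0.5663 -0.0208  0.1003] F [ 1.5 -9.3  0.1] w 0.0315 q [-23.1  30.4  28.  110.8 -20.1  43.4  23.8]
arm coords along,across,z(mm) [1.000e-01 3.000e-01 1.003e+02]
axes
 [[ 0.0015 -0.1284  0.9917]
 [-0.0018  0.9917  0.1284]
 [-1.     -0.002   0.0012]]
turn to aligned (tool rotvec deg) [-0.01  0.07  0.11]
shift cm [ 0.03 -0.02  0.01]
```

drive_tool([
  {"dx":0,"dy":0.35,"dz":0,"ax":0,"ay":0,"az":0,"claw":2.8},
  {"dx":0,"dy":0.45,"dz":0,"ax":0,"ay":0,"az":0,"claw":2.8},
  {"dx":0,"dy":0.5,"dz":0,"ax":0,"ay":0,"az":0,"claw":2.8},
])

```text
clock: 4.65
ee_pos: [0.5661, -0.0192, 0.1003]
ee_rot: [-71.3, 89.6, -64.0]
ft_force: [1.6, -7.5, -0.7]
width: 0.0317
```

```bash
python3 -c "
from h import *
show([.5665,-.021,.1])"
```

```text
t 4.65 pos [ 0.5661 -0.0192  0.1003] F [ 1.6 -7.5 -0.7] w 0.0317 q [-23.5  30.4  28.2 111.  -19.9  43.3  23.3]
arm coords along,across,z(mm) [  1.8   0.4 100.3]
axes
 [[ 0.0028 -0.1265  0.992 ]
 [-0.0057  0.9919  0.1265]
 [-1.     -0.006   0.0021]]
turn to aligned (tool rotvec deg) [-0.11  0.12  0.35]
shift cm [ 0.03 -0.18  0.01]
```

drive_tool([
  {"dx":0,"dy":0.4,"dz":0,"ax":0,"ay":0,"az":0,"claw":2.8},
  {"dx":0,"dy":0.5,"dz":0,"ax":0,"ay":0,"az":0,"claw":2.8},
  {"dx":0,"dy":0.6,"dz":0,"ax":0,"ay":0,"az":0,"claw":2.8},
])

```text
clock: 5.03
ee_pos: [0.5659, -0.0174, 0.1003]
ee_rot: [-74.2, 89.3, -67.0]
ft_force: [1.6, -11.9, -1.1]
width: 0.0316
```

```bash
python3 -c "
from h import *
show([.5665,-.021,.1])"
```

```text
t 5.025 pos [ 0.5659 -0.0174  0.1003] F [  1.6 -11.9  -1.1] w 0.0316 q [-24.   30.4  28.4 111.1 -19.7  43.1  22.7]
arm coords along,across,z(mm) [  3.6   0.4 100.3]
axes
 [[ 0.0045 -0.1245  0.9922]
 [-0.0107  0.9922  0.1246]
 [-0.9999 -0.0112  0.0032]]
turn to aligned (tool rotvec deg) [-0.23  0.18  0.64]
shift cm [ 0.04 -0.37  0.01]
```

drive_tool([
  {"dx":0,"dy":0.45,"dz":0,"ax":0,"ay":0,"az":0.4,"claw":2.8},
  {"dx":0,"dy":0.6,"dz":0,"ax":0,"ay":0,"az":0.6,"claw":2.8},
  {"dx":0,"dy":0.7,"dz":0,"ax":0,"ay":0,"az":0.6,"claw":2.8},
])

```text
clock: 5.4
ee_pos: [0.5659, -0.0167, 0.1003]
ee_rot: [-62.3, 89.4, -55.3]
ft_force: [3.4, -15.7, -2.2]
width: 0.0318
```

```bash
python3 -c "
from h import *
show([.5665,-.021,.1])
from bench import ctrl
c=ctrl.capture('side');np.savez('side3.npz',**c);cv2.imwrite('pics/side3.png',cv2.resize(c['frame'][140:300,180:360,::-1],None,fx=4,fy=3.7))"
```

```text
t 5.4 pos [ 0.5659 -0.0167  0.1003] F [  3.4 -15.7  -2.2] w 0.0318 q [-24.   30.3  28.3 111.1 -19.8  43.   22.7]
arm coords along,across,z(mm) [  4.2   0.4 100.3]
axes
 [[ 0.0057 -0.1227  0.9924]
 [-0.0083  0.9924  0.1227]
 [-0.9999 -0.0089  0.0047]]
turn to aligned (tool rotvec deg) [-0.33  0.27  0.51]
shift cm [ 0.04 -0.43  0.01]
```

View pics/side3.png

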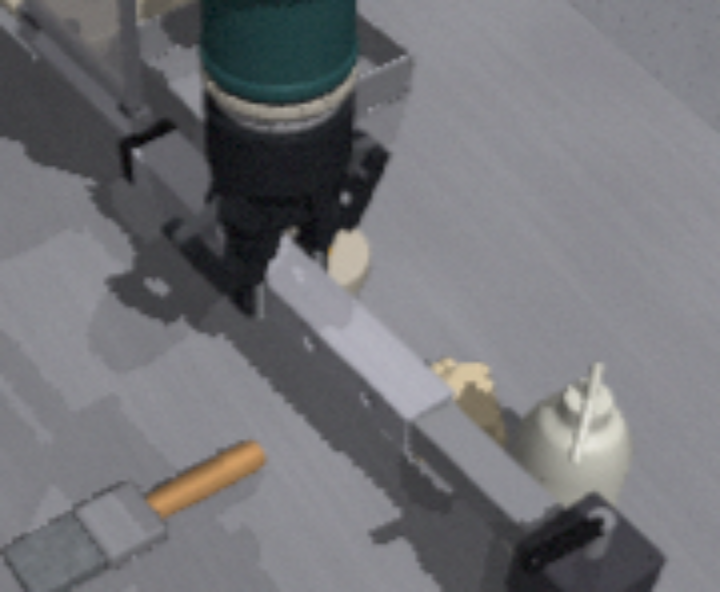

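```bash
cat >> h.py <<'E'
def sleeve_end_prof(fn):
    d=np.load(fn);Rm,t=cam(d);g=d["frame"].astype(np.float32).mean(-1)
    a=np.arange(-.170,-.06,.0005);pr=[]
    for off in(-.006,-.003,0,.003,.006):
        P=B+U*a[:,None]+W*off;P[:,2]=.136
        uv=cv2.projectPoints(P,d["rvec"],d["tvec"],d["mtx"],None)[0].reshape(-1,2).astype(np.float32)
        pr.append(cv2.remap(g,uv[:,:1],uv[:,1:],cv2.INTER_LINEAR).ravel())
    pr=np.mean(pr,0);gr=np.gradient(cv2.GaussianBlur(pr[:,None],(1,9),0).ravel())
    i=np.argmax(gr); w=slice(max(i-8,0),i+9); e=(a[w]*np.clip(gr[w],0,None)).sum()/np.clip(gr[w],0,None).sum()
    print(fn,'end at mm',1e3*e,'peak',gr[i]); return e
E
python3 -c "
from h import *
sleeve_end_prof('side0.npz');sleeve_end_prof('side1.npz');sleeve_end_prof('side3.npz')"
```

```text
side0.npz end at mm -128.96487182296127 peak 5.3488846
side1.npz end at mm -128.9428068018543 peak 5.489891
side3.npz end at mm -124.44822736871187 peak 5.8144226
```

drive_tool([
  {"dx":0,"dy":0.55,"dz":0,"ax":0,"ay":0,"az":0.5,"claw":2.8},
  {"dx":0,"dy":0.65,"dz":0,"ax":0,"ay":0,"az":0.5,"claw":2.8},
  {"dx":0,"dy":0.75,"dz":0,"ax":0,"ay":0,"az":0.5,"claw":2.8},
])

```text
clock: 5.82
ee_pos: [0.5659, -0.0162, 0.1004]
ee_rot: [-56.7, 89.4, -49.7]
ft_force: [4.1, -16.7, -1.3]
width: 0.0314
```

```bash
python3 -c "
from h import *
show([.5665,-.021,.1])
from bench import ctrl
c=ctrl.capture('side');np.savez('side4.npz',**c);sleeve_end_prof('side4.npz')"
```

```text
t 5.825 pos [ 0.5659 -0.0162  0.1004] F [  4.1 -16.7  -1.3] w 0.0314 q [-24.   30.3  28.3 111.2 -19.9  42.9  22.6]
arm coords along,across,z(mm) [  4.8   0.5 100.4]
axes
 [[ 0.0071 -0.1212  0.9926]
 [-0.0084  0.9926  0.1212]
 [-0.9999 -0.0092  0.006 ]]
turn to aligned (tool rotvec deg) [-0.42  0.34  0.53]
shift cm [ 0.04 -0.49  0.01]
side4.npz end at mm -123.91641164206155 peak 5.7367325
```

drive_tool([
  {"dx":0,"dy":0.6,"dz":0,"ax":-0.3,"ay":0.2,"az":0.5,"claw":2.8},
  {"dx":0,"dy":0.75,"dz":0,"ax":-0.3,"ay":0.2,"az":0.5,"claw":2.8},
  {"dx":0,"dy":0.8,"dz":0,"ax":-0.3,"ay":0.2,"az":0.5,"claw":2.8},
])

```text
clock: 6.25
ee_pos: [0.5657, -0.0152, 0.1003]
ee_rot: [-66.9, 89.4, -59.8]
ft_force: [3.0, -16.8, -2.0]
width: 0.0318
```

```bash
python3 -c "
from h import *
show([.5665,-.021,.1])
from bench import ctrl
c=ctrl.capture('side');np.savez('side4.npz',**c);sleeve_end_prof('side4.npz')"
```

```text
t 6.25 pos [ 0.5657 -0.0152  0.1003] F [  3.  -16.8  -2. ] w 0.0318 q [-24.1  30.3  28.3 111.1 -19.8  43.1  22.6]
arm coords along,across,z(mm) [  5.8   0.4 100.3]
axes
 [[ 0.0051 -0.1234  0.9923]
 [-0.0087  0.9923  0.1234]
 [-0.9999 -0.0093  0.0039]]
turn to aligned (tool rotvec deg) [-0.29  0.22  0.53]
shift cm [ 0.04 -0.58  0.01]
side4.npz end at mm -123.15800110831633 peak 5.9136505
```

drive_tool([
  {"dx":0,"dy":0.7,"dz":0,"ax":-0.2,"ay":0.2,"az":0.5,"claw":2.8},
  {"dx":0,"dy":0.8,"dz":0,"ax":-0.2,"ay":0.2,"az":0.5,"claw":2.8},
  {"dx":0,"dy":0.85,"dz":0,"ax":-0.2,"ay":0.2,"az":0.5,"claw":2.8},
  {"dx":0,"dy":0.9,"dz":0,"ax":-0.2,"ay":0.2,"az":0.5,"claw":2.8},
])

```text
clock: 6.8
ee_pos: [0.5649, -0.0099, 0.1003]
ee_rot: [-76.2, 89.7, -69.0]
ft_force: [-0.9, -8.1, 0.6]
width: 0.0314
```

```bash
python3 -c "
from h import *
show([.5665,-.021,.1])
from bench import ctrl
c=ctrl.capture('side');np.savez('side4.npz',**c);sleeve_end_prof('side4.npz')"
```

```text
t 6.8 pos [ 0.5649 -0.0099  0.1003] F [-0.9 -8.1  0.6] w 0.0314 q [-24.4  30.3  28.2 111.1 -19.9  43.3  22.3]
arm coords along,across,z(mm) [ 11.2   0.4 100.3]
axes
 [[ 0.0018 -0.1253  0.9921]
 [-0.0048  0.9921  0.1253]
 [-1.     -0.005   0.0012]]
turn to aligned (tool rotvec deg) [-0.18  0.07  0.28]
shift cm [ 0.04 -1.12  0.02]
side4.npz end at mm -117.62532737813667 peak 5.4931107
```

drive_tool([
  {"dx":0,"dy":0.8,"dz":0,"ax":-0.2,"ay":0.1,"az":0.3,"claw":2.8},
  {"dx":0,"dy":1.3,"dz":0,"ax":-0.2,"ay":0.1,"az":0.3,"claw":2.8},
  {"dx":0,"dy":1.8,"dz":0,"ax":-0.2,"ay":0.1,"az":0.3,"claw":2.8},
  {"dx":0,"dy":2.3,"dz":0,"ax":-0.2,"ay":0.1,"az":0.3,"claw":2.8},
  {"dx":0,"dy":2.7,"dz":0,"ax":-0.2,"ay":0.1,"az":0.3,"claw":2.8},
])

```text
clock: 7.48
ee_pos: [0.5619, 0.0135, 0.1003]
ee_rot: [-84.8, 89.8, -77.5]
ft_force: [-1.5, -9.5, 1.9]
width: 0.0315
```

```bash
python3 -c "
from h import *
show([.5665,-.021,.1])
from bench import ctrl
c=ctrl.capture('side');np.savez('side4.npz',**c);sleeve_end_prof('side4.npz')"
```

```text
t 7.475 pos [0.5619 0.0135 0.1003] F [-1.5 -9.5  1.9] w 0.0315 q [-26.8  30.1  28.1 111.5 -19.8  43.2  20. ]
arm coords along,across,z(mm) [ 34.7   0.4 100.3]
axes
 [[ 9.000e-04 -1.266e-01  9.920e-01]
 [-3.900e-03  9.919e-01  1.266e-01]
 [-1.000e+00 -4.000e-03  4.000e-04]]
turn to aligned (tool rotvec deg) [-0.11  0.02  0.23]
shift cm [ 0.04 -3.48  0.02]
side4.npz end at mm -94.114348394251 peak 5.5336304
```

drive_tool([
  {"dx":0,"dy":0.6,"dz":0,"ax":-0.1,"ay":0,"az":0.2,"claw":2.8},
  {"dx":0,"dy":0.9,"dz":0,"ax":-0.1,"ay":0,"az":0.2,"claw":2.8},
  {"dx":0,"dy":1.2,"dz":0,"ax":-0.1,"ay":0,"az":0.2,"claw":2.8},
])

```text
clock: 7.9
ee_pos: [0.5607, 0.0227, 0.1003]
ee_rot: [-74.7, 89.8, -67.5]
ft_force: [-0.5, -3.6, 1.8]
width: 0.0319
```

```bash
python3 -c "
from h import *
show([.5665,-.021,.1])
from bench import ctrl
c=ctrl.capture('side');np.savez('side4.npz',**c);sleeve_end_prof('side4.npz')"
```

```text
t 7.9 pos [0.5607 0.0227 0.1003] F [-0.5 -3.6  1.8] w 0.0319 q [-27.7  30.   28.1 111.6 -19.8  43.1  19. ]
arm coords along,across,z(mm) [ 44.    0.4 100.3]
axes
 [[ 0.0016 -0.1265  0.992 ]
 [-0.0038  0.992   0.1265]
 [-1.     -0.0039  0.0011]]
turn to aligned (tool rotvec deg) [-0.11  0.06  0.23]
shift cm [ 0.05 -4.41  0.02]
side4.npz end at mm -84.85287821652847 peak 5.5735245
```

drive_tool([
  {"dx":0,"dy":0.25,"dz":0,"ax":-0.1,"ay":0,"az":0.2,"claw":2.8},
  {"dx":0,"dy":0.4,"dz":0,"ax":-0.1,"ay":0,"az":0.2,"claw":2.8},
  {"dx":0,"dy":0.5,"dz":0,"ax":-0.1,"ay":0,"az":0.2,"claw":2.8},
])

```text
clock: 8.32
ee_pos: [0.5601, 0.0278, 0.1003]
ee_rot: [-23.5, 89.9, -16.2]
ft_force: [0.7, -8.2, 1.2]
width: 0.0317
```

```bash
python3 -c "
from h import *
show([.5665,-.021,.1])
from bench import ctrl
c=ctrl.capture('side');np.savez('side4.npz',**c);sleeve_end_prof('side4.npz')"
```

```text
t 8.325 pos [0.5601 0.0278 0.1003] F [ 0.7 -8.2  1.2] w 0.0317 q [-28.   29.9  27.9 111.6 -19.9  43.1  18.8]
arm coords along,across,z(mm) [ 49.2   0.4 100.3]
axes
 [[ 1.000e-03 -1.282e-01  9.918e-01]
 [-3.000e-04  9.918e-01  1.282e-01]
 [-1.000e+00 -4.000e-04  1.000e-03]]
turn to aligned (tool rotvec deg) [-0.02  0.06  0.02]
shift cm [ 0.03 -4.93  0.01]
side4.npz end at mm -79.94426158998273 peak 5.4648438
```

```bash
python3 -c "
from h import *
from bench import ctrl
o=[]
for n,c0 in (('side',(200,180)),('scene',(230,180))):
    c=ctrl.capture(n);np.savez(n+'5.npz',**c);o.append(cv2.resize(c['frame'][c0[1]:c0[1]+80,c0[0]:c0[0]+80,::-1],None,fx=5,fy=5,interpolation=cv2.INTER_CUBIC))
cv2.imwrite('pics/pop5.png',np.hstack(o))"
```

```text
(no output)
```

View pics/pop5.png

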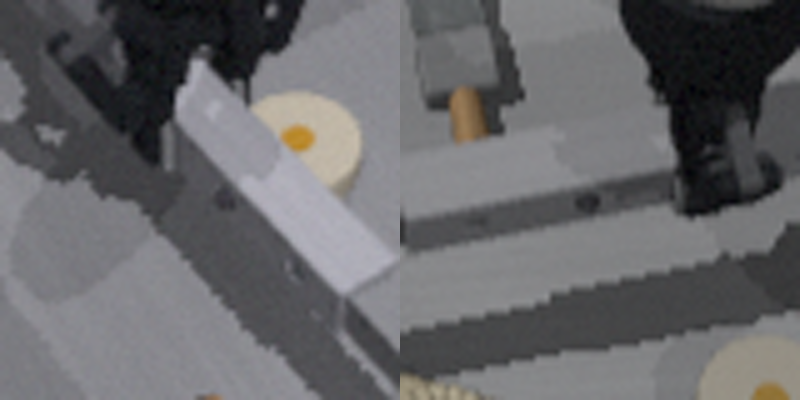

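drive_tool([
  {"dx":0,"dy":0.3,"dz":0,"ax":0,"ay":0,"az":0,"claw":2.8},
  {"dx":0,"dy":0.4,"dz":0,"ax":0,"ay":0,"az":0,"claw":2.8},
])

```text
clock: 8.72
ee_pos: [0.5599, 0.0297, 0.1003]
ee_rot: [-63.8, 89.8, -56.5]
ft_force: [0.3, -10.5, 0.2]
width: 0.0315
```

```bash
python3 -c "
from h import *
show([.5665,-.021,.1])
from bench import ctrl
c=ctrl.capture('side');np.savez('side4.npz',**c);sleeve_end_prof('side4.npz')
for n in('side','scene'):
  a=np.load(n+'0.npz')['frame'];b=np.load(n+'5.npz')['frame']
  u,v={'side':(245,219),'scene':(267,220)}[n]
  for q in(a,b): print(n);print(q[v-3:v+4,u-5:u+6].mean(-1).astype(int))
"
```

```text
t 8.725 pos [0.5599 0.0297 0.1003] F [  0.3 -10.5   0.2] w 0.0315 q [-28.4  29.9  28.  111.7 -19.8  43.   18.4]
arm coords along,across,z(mm) [ 51.1   0.4 100.3]
axes
 [[ 0.0019 -0.1272  0.9919]
 [-0.0028  0.9919  0.1272]
 [-1.     -0.0031  0.0015]]
turn to aligned (tool rotvec deg) [-0.08  0.09  0.18]
shift cm [ 0.05 -5.11  0.01]
side4.npz end at mm -77.87206897511446 peak 4.8835983
side
[[ 73  74  74  79  79  81 120 150 155 154 158]
 [ 75  75  77  83  67  61  85 120 153 155 154]
 [ 73  77  75  64  54  47  71  88 121 150 157]
 [ 75  70  69  53  58  54  59  74  80 122 150]
 [ 72  73  71  53  51  53  57  67  69  87 121]
 [ 70  74  69  61  52  56  56  70  70  74  85]
 [ 74  72  72  74  69  71  74  73  74  74  78]]
side
[[ 83  85  84  86  82  88 120 149 171 178 179]
 [ 84  85  85  91  71  74  91 127 167 175 176]
 [ 83  82  88  68  62  65  82  97 135 168 175]
 [ 84  81  76  63  63  66  69  81  89 132 167]
 [ 81  78  73  62  57  60  56  79  77  94 134]
 [ 82  79  82  71  56  65  58  78  85  84  99]
 [ 80  74  81  80  78  79  80  85  85  83  84]]
scene
[[111 110 106  96  91  85  83  79  70  73  71]
 [ 82  81  77  69  72  62  60  61  71  72  72]
 [ 70  71  71  60  53  38  39  39  66  72  69]
 [ 73  71  72  43  39  41  36  35  67  73  70]
 [ 69  69  70  52  43  44  37  51  72  71  70]
 [ 73  70  70  65  62  51  46  66  71  79  87]
 [ 72  72  71  71  81  82  83 103 102 105 109]]
scene
[[121 122 113 107 101  94  92  80  72  64  65]
 [ 92  94  85  77  78  68  67  73  78  72  73]
 [ 81  78  79  64  55  48  45  50  78  81  80]
 [ 79  80  79  47  46  51  41  38  78  78  78]
 [ 78  78  80  58  48  53  44  58  78  80  79]
 [ 78  77  78  72  68  60  56  73  79  86  94]
 [ 78  79  79  80  85  90  93 113 111 114 120]]
```

drive_tool([
  {"dx":0,"dy":-0.1,"dz":0,"ax":0,"ay":0,"az":0,"claw":2.8},
  {"dx":0,"dy":-0.1,"dz":0,"ax":0,"ay":0,"az":0,"claw":5},
  {"dx":0,"dy":-0.1,"dz":0,"ax":0,"ay":0,"az":0,"claw":8.5},
  {"dx":0,"dy":-0.1,"dz":0,"ax":0,"ay":0,"az":0,"claw":8.5},
  {"dx":0,"dy":-0.1,"dz":0,"ax":0,"ay":0,"az":0,"claw":8.5},
])

```text
clock: 9.4
ee_pos: [0.56, 0.0289, 0.1003]
ee_rot: [-63.4, 89.8, -56.1]
ft_force: [0.2, -0.4, -0.5]
width: 0.0849
```

```bash
python3 -c "
from h import *
show([.5665,-.021,.1])
from bench import ctrl
c=ctrl.capture('side');np.savez('side6.npz',**c);sleeve_end_prof('side6.npz')
cv2.imwrite('pics/side6.png',c['frame'][...,::-1])"
```

```text
t 9.4 pos [0.56   0.0289 0.1003] F [ 0.2 -0.4 -0.5] w 0.0849 q [-28.3  29.9  28.  111.7 -19.8  43.   18.5]
arm coords along,across,z(mm) [ 50.3   0.4 100.3]
axes
 [[ 0.0018 -0.1274  0.9918]
 [-0.0027  0.9918  0.1274]
 [-1.     -0.0029  0.0015]]
turn to aligned (tool rotvec deg) [-0.06  0.08  0.17]
shift cm [ 0.04 -5.04  0.01]
side6.npz end at mm -77.88210662055833 peak 5.2968674
```

View pics/side6.png

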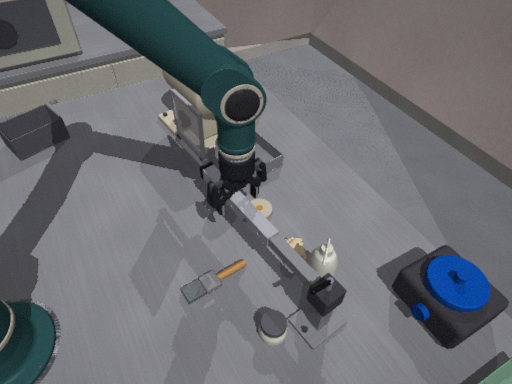

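```bash
python3 - <<'E'
from h import *
def ac(P): q=P-B; return 1e3*np.stack([q@U,q@W,P[...,2]],-1)
for n in("scene0","side0"):
    C=ac(cloud(np.load(n+".npz")))
    m=(C[...,0]>140)&(C[...,0]<275)&(abs(C[...,1])<25)&(C[...,2]>150)&(C[...,2]<300)
    Q=C[m];print(n,len(Q))
    for lo in range(150,300,20):
        q=Q[(Q[:,2]>lo)&(Q[:,2]<lo+20)]
        if len(q):print(lo,len(q),np.percentile(q,[2,50,98],axis=0).round(0).tolist())
    print(Q[:,2].max())
E
python3 -c "
from h import *
show(B+.0505*U+[0,0,.19])"
```

```text
scene0 2276
150 301 [[143.0, -2.0, 151.0], [204.0, 4.0, 161.0], [269.0, 6.0, 169.0]]
170 273 [[145.0, -0.0, 171.0], [205.0, 2.0, 181.0], [266.0, 6.0, 190.0]]
190 294 [[144.0, 1.0, 190.0], [206.0, 3.0, 200.0], [267.0, 6.0, 210.0]]
210 301 [[144.0, -0.0, 211.0], [205.0, 3.0, 220.0], [267.0, 6.0, 229.0]]
230 336 [[145.0, 1.0, 231.0], [205.0, 4.0, 240.0], [267.0, 7.0, 250.0]]
250 348 [[144.0, 1.0, 250.0], [206.0, 4.0, 260.0], [266.0, 7.0, 269.0]]
270 423 [[145.0, -2.0, 271.0], [204.0, 5.0, 282.0], [267.0, 8.0, 285.0]]
285.188935856505
side0 1438
150 204 [[143.0, -5.0, 151.0], [198.0, -4.0, 162.0], [267.0, 4.0, 170.0]]
170 174 [[144.0, -4.0, 170.0], [199.0, -1.0, 180.0], [267.0, 3.0, 189.0]]
190 187 [[144.0, -4.0, 190.0], [201.0, -1.0, 200.0], [267.0, 4.0, 210.0]]
210 196 [[144.0, -3.0, 210.0], [199.0, -0.0, 220.0], [267.0, 5.0, 229.0]]
230 208 [[144.0, -3.0, 230.0], [202.0, 0.0, 240.0], [267.0, 4.0, 250.0]]
250 218 [[144.0, -3.0, 251.0], [199.0, 1.0, 260.0], [267.0, 6.0, 269.0]]
270 251 [[144.0, -3.0, 270.0], [199.0, 0.0, 283.0], [266.0, 7.0, 286.0]]
286.04064279969447
t 9.45 pos [0.56   0.0289 0.1003] F [-0.2  0.3  0.2] w 0.085 q [-28.3  29.9  28.  111.7 -19.8  43.   18.5]
arm coords along,across,z(mm) [ 50.2   0.4 100.3]
axes
 [[ 0.0018 -0.1273  0.9919]
 [-0.0027  0.9919  0.1273]
 [-1.     -0.0029  0.0015]]
turn to aligned (tool rotvec deg) [-0.07  0.08  0.17]
shift cm [-2.097e+01 -3.000e-02 -1.000e-02]
```

drive_tool([
  {"dx":-4,"dy":0,"dz":0,"ax":0,"ay":0,"az":0,"claw":8.5},
  {"dx":-9,"dy":0,"dz":0,"ax":0,"ay":0,"az":0,"claw":8.5},
  {"dx":-15,"dy":0,"dz":0,"ax":0,"ay":0,"az":0,"claw":8.5},
  {"dx":-19,"dy":0,"dz":-3,"ax":0,"ay":0,"az":0,"claw":4},
  {"dx":-19,"dy":0,"dz":-9,"ax":0,"ay":0,"az":0,"claw":0},
])

```text
clock: 10.07
ee_pos: [0.4725, 0.0178, 0.2931]
ee_rot: [-21.2, 89.5, -13.9]
ft_force: [-0.3, 0.1, 0.6]
width: 0.051
```

```bash
python3 -c "
from h import *
show(B+.257*U-.10*W+[0,0,.12])"
```

```text
t 10.075 pos [0.4725 0.0178 0.2931] F [-0.3  0.1  0.6] w 0.051 q [-38.9   4.7  35.  113.8  -2.8  61.9   4.6]
arm coords along,across,z(mm) [ 50.5 -87.8 293.1]
axes
 [[ 0.0089 -0.1269  0.9919]
 [-0.0022  0.9919  0.127 ]
 [-1.     -0.0033  0.0086]]
turn to aligned (tool rotvec deg) [-0.09  0.49  0.19]
shift cm [ 5.23 20.67 -1.3 ]
```

drive_tool([
  {"dx":0,"dy":4,"dz":-1.3,"ax":0,"ay":0.4,"az":0,"claw":0},
  {"dx":1,"dy":9,"dz":-1.3,"ax":0,"ay":0.4,"az":0,"claw":0},
  {"dx":3,"dy":15,"dz":-1.3,"ax":0,"ay":0.4,"az":0,"claw":0},
  {"dx":5.2,"dy":20.7,"dz":-1.3,"ax":0,"ay":0.4,"az":0,"claw":0},
  {"dx":5.2,"dy":20.7,"dz":-1.3,"ax":0,"ay":0.4,"az":0,"claw":0},
])

```text
clock: 10.7
ee_pos: [0.4314, 0.2253, 0.2385]
ee_rot: [-110.0, 89.7, -102.3]
ft_force: [0.2, -0.2, 0.3]
width: -0.0001
```

```bash
python3 -c "
from h import *
show(B+.257*U-.03*W+[0,0,.12])
from bench import ctrl
for n in ('scene','side'):
    c=ctrl.capture(n);np.savez(n+'7.npz',**c);cv2.imwrite(f'pics/{n}7.png',cv2.resize(c['frame'][:300,100:500,::-1],None,fx=2,fy=2))"
```

```text
t 10.7 pos [0.4314 0.2253 0.2385] F [ 0.2 -0.2  0.3] w -0.0001 q [-53.   10.4  24.2 114.9  -4.9  55.8 -18.7]
arm coords along,across,z(mm) [ 261.5 -101.8  238.5]
axes
 [[-0.001  -0.135   0.9908]
 [-0.0045  0.9908  0.135 ]
 [-1.     -0.0044 -0.0016]]
turn to aligned (tool rotvec deg) [ 0.38 -0.09  0.25]
shift cm [-0.16 -0.5   7.18]
```

View pics/scene7.png

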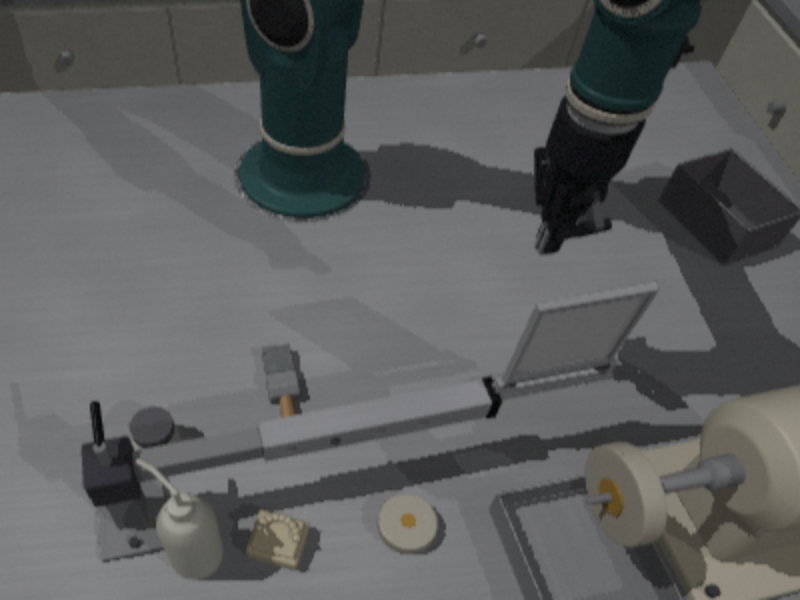

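View pics/side7.png

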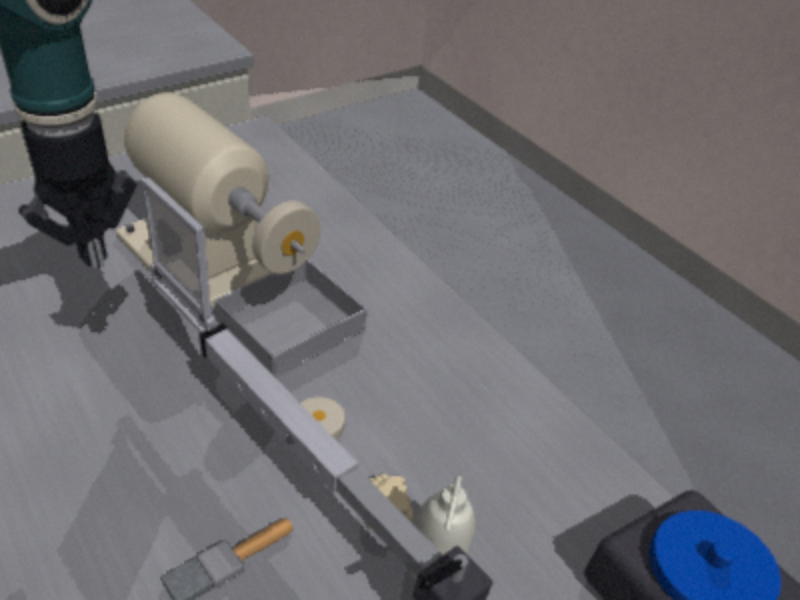

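drive_tool([
  {"dx":0,"dy":0,"dz":0,"ax":-10,"ay":0,"az":0,"claw":0},
  {"dx":0,"dy":0,"dz":0,"ax":-20,"ay":0,"az":0,"claw":0},
  {"dx":0,"dy":0,"dz":0,"ax":-30,"ay":0,"az":0,"claw":0},
  {"dx":0,"dy":0,"dz":0,"ax":-40,"ay":0,"az":0,"claw":0},
  {"dx":0,"dy":0,"dz":0,"ax":-50,"ay":0,"az":0,"claw":0},
])

```text
clock: 11.42
ee_pos: [0.4344, 0.2195, 0.2408]
ee_rot: [-111.1, 89.7, -53.6]
ft_force: [-0.3, -0.1, -0.3]
width: -0.0001
```

drive_tool([
  {"dx":0,"dy":0,"dz":0,"ax":-10,"ay":0,"az":0,"claw":0},
  {"dx":0,"dy":0,"dz":0,"ax":-20,"ay":0,"az":0,"claw":0},
  {"dx":0,"dy":0,"dz":0,"ax":-30,"ay":0,"az":0,"claw":0},
  {"dx":0,"dy":0,"dz":0,"ax":-39,"ay":0,"az":0,"claw":0},
  {"dx":0,"dy":0,"dz":0,"ax":-41,"ay":0,"az":0,"claw":0},
])

```text
clock: 12.05
ee_pos: [0.4352, 0.218, 0.2415]
ee_rot: [-137.5, 89.7, -39.1]
ft_force: [-0.3, 0.2, -0.1]
width: 0.0001
```

```bash
python3 -c "
from h import *
show(B+.257*U-.03*W+[0,0,.118])"
```

```text
t 12.05 pos [0.4352 0.218  0.2415] F [-0.3  0.2 -0.1] w 0.0001 q [-43.    9.9  13.8 114.4  -2.5  55.9  70.3]
arm coords along,across,z(mm) [253.8 -99.  241.5]
axes
 [[ 0.0038 -0.9894 -0.1449]
 [-0.0031 -0.145   0.9894]
 [-1.     -0.0033 -0.0036]]
turn to aligned (tool rotvec deg) [-8.905e+01 -3.100e-01 -1.000e-02]
shift cm [ 0.38 -6.9   0.21]
```

drive_tool([
  {"dx":0.2,"dy":-4,"dz":0.3,"ax":1,"ay":0,"az":0,"claw":0},
  {"dx":0.4,"dy":-7,"dz":0.3,"ax":1,"ay":0,"az":0,"claw":0},
  {"dx":0.4,"dy":-8.3,"dz":0.3,"ax":1,"ay":0,"az":0,"claw":0},
  {"dx":0.4,"dy":-9.3,"dz":0.3,"ax":1,"ay":0,"az":0,"claw":0},
])

```text
clock: 12.55
ee_pos: [0.5266, 0.2337, 0.2377]
ee_rot: [-154.3, 89.7, -57.0]
ft_force: [-0.7, -0.5, -1.0]
width: 0.0001
```

```bash
python3 -c "
from h import *
show(B+.257*U+.008*W+[0,0,.115])
from bench import ctrl
for n in ('side',):
    c=ctrl.capture(n);np.savez(n+'8.npz',**c);cv2.imwrite(f'pics/{n}8.png',cv2.resize(c['frame'][:200,100:350,::-1],None,fx=3,fy=3))"
```

```text
t 12.55 pos [0.5266 0.2337 0.2377] F [-0.7 -0.5 -1. ] w 0.0001 q [-39.6  19.3  15.2 103.   -5.5  58.4  74.9]
arm coords along,across,z(mm) [257.7  -6.3 237.7]
axes
 [[ 0.0024 -0.992  -0.126 ]
 [-0.0038 -0.126   0.992 ]
 [-1.     -0.002  -0.004 ]]
turn to aligned (tool rotvec deg) [89.86 -0.09  0.27]
shift cm [ 0.27 -1.43 -0.06]
```

View pics/side8.png

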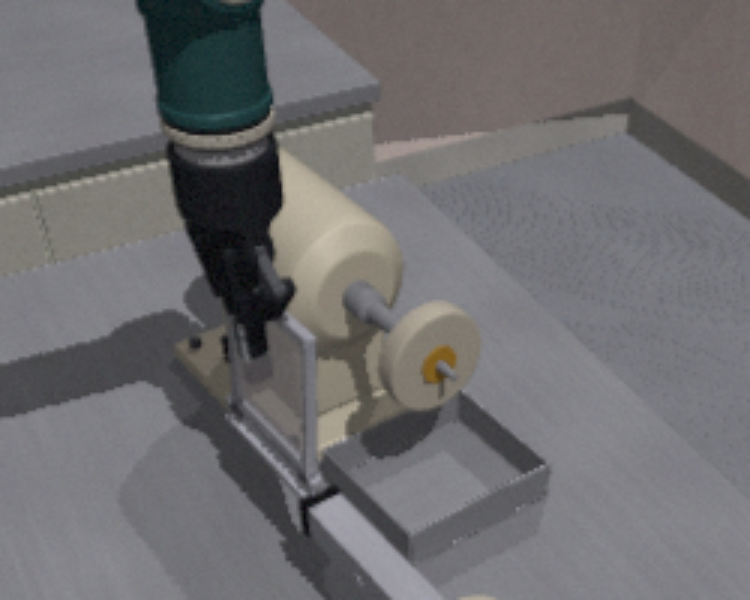

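drive_tool([
  {"dx":0.3,"dy":-1.3,"dz":0,"ax":0,"ay":0,"az":0,"claw":0},
  {"dx":0.7,"dy":-2.6,"dz":0,"ax":0,"ay":0,"az":0,"claw":0},
  {"dx":1.3,"dy":-3.9,"dz":0,"ax":0,"ay":0,"az":0,"claw":0},
  {"dx":2,"dy":-5,"dz":0,"ax":0,"ay":0,"az":0,"claw":0},
])

```text
clock: 13.1
ee_pos: [0.5783, 0.2405, 0.2175]
ee_rot: [-135.6, 89.7, -38.4]
ft_force: [-0.4, 0.9, 2.0]
width: -0.0002
```

```bash
python3 -c "
from h import *
show(B+.257*U+.058*W+[0,0,.087])
from bench import ctrl
for n in ('side',):
    c=ctrl.capture(n);np.savez(n+'9.npz',**c);cv2.imwrite(f'pics/{n}9.png',cv2.resize(c['frame'][:200,100:350,::-1],None,fx=3,fy=3))"
```

```text
t 13.1 pos [0.5783 0.2405 0.2175] F [-0.4  0.9  2. ] w -0.0002 q [-37.2  25.3  15.3  97.1  -7.3  58.4  77.7]
arm coords along,across,z(mm) [257.8  45.8 217.5]
axes
 [[ 0.0042 -0.992  -0.1263]
 [-0.0033 -0.1263  0.992 ]
 [-1.     -0.0037 -0.0038]]
turn to aligned (tool rotvec deg) [89.87 -0.    0.34]
shift cm [ 1.05 -1.21 -0.07]
```

View pics/side9.png

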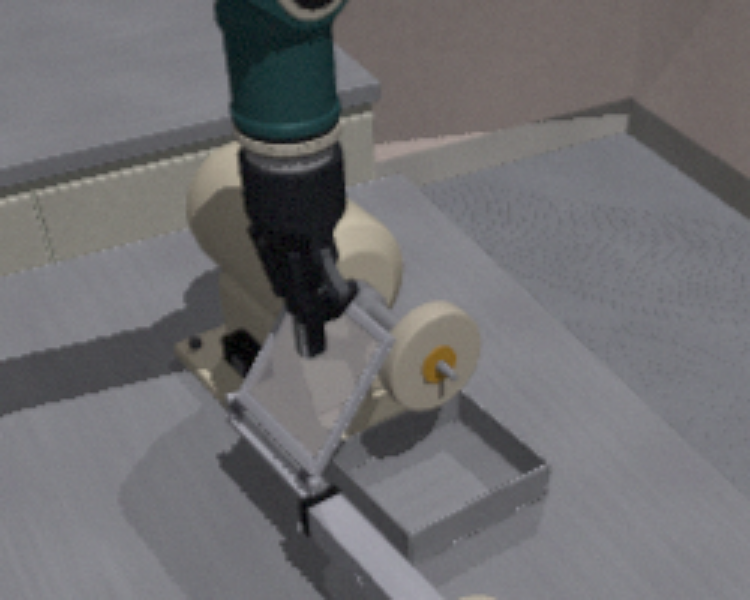

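Working well; continue to the stop.

drive_tool([
  {"dx":0.5,"dy":-0.7,"dz":0,"ax":0,"ay":0,"az":0,"claw":0},
  {"dx":1.0,"dy":-1.2,"dz":0,"ax":0,"ay":0,"az":0,"claw":0},
  {"dx":1.3,"dy":-1.6,"dz":0,"ax":0,"ay":0,"az":0,"claw":0},
  {"dx":1.4,"dy":-1.8,"dz":0,"ax":0,"ay":0,"az":0,"claw":0},
])

```text
clock: 13.65
ee_pos: [0.5945, 0.2419, 0.2027]
ee_rot: [148.5, 89.6, -114.3]
ft_force: [-12.8, -3.4, 13.6]
width: -0.0002
```

```bash
cat >> h.py <<'E'
def shield(fn):
    C=cloud(np.load(fn));q=C-B;a=q@U*1e3;c=q@W*1e3;z=C[...,2]*1e3
    # side rail on the sleeve side, along 190..204
    m=(a>192)&(a<206)&(c>0)&(c<125)&(z>160)&(z<300)
    pts=np.stack([c[m],z[m]],-1).astype(np.float32)
    vx,vy,x,y=cv2.fitLine(pts,cv2.DIST_HUBER,0,.01,.01).ravel()
    print(fn,'n',len(pts),'angle',abs(np.arctan2(vx,vy)) if vy>0 else abs(np.arctan2(-vx,-vy)),'top c,z',pts[np.argmax(pts@[vx*np.sign(vy),vy*np.sign(vy)])])
E
python3 -c "
from h import *
show(B+.257*U+.058*W+[0,0,.087])
from bench import ctrl
for n in ('side','scene'):
    c=ctrl.capture(n);np.savez(n+'10.npz',**c);shield(n+'10.npz')
    if n=='side':cv2.imwrite(f'pics/{n}10.png',cv2.resize(c['frame'][:200,100:350,::-1],None,fx=3,fy=3))
shield('side9.npz')"
```

```text
t 13.65 pos [0.5945 0.2419 0.2027] F [-12.8  -3.4  13.6] w -0.0002 q [-36.3  27.9  15.1  95.2  -8.   58.2  78.6]
arm coords along,across,z(mm) [257.1  62.  202.7]
axes
 [[-0.0026 -0.992  -0.126 ]
 [-0.0057 -0.126   0.992 ]
 [-1.      0.0032 -0.0053]]
turn to aligned (tool rotvec deg) [89.86 -0.38  0.09]
shift cm [-0.43  0.4  -0.01]
side10.npz n 312 angle 0.19697566 top c,z [ 71.97216 298.01456]
scene10.npz n 328 angle 0.09654684 top c,z [ 62.3189  299.50522]
side9.npz n 255 angle 0.6626455 top c,z [ 57.31116 299.29852]
```

View pics/side10.png

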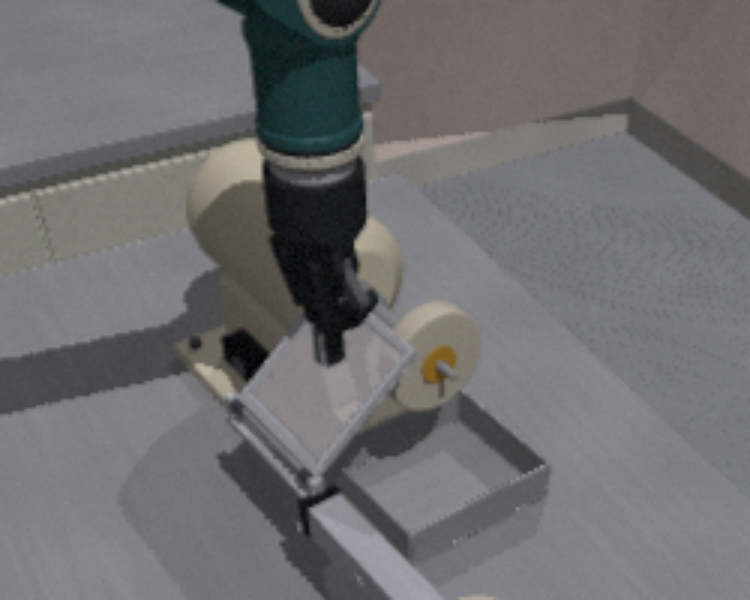

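drive_tool([
  {"dx":-1.5,"dy":1,"dz":0,"ax":0,"ay":0,"az":0,"claw":0},
  {"dx":-5,"dy":4,"dz":0,"ax":0,"ay":0,"az":0,"claw":0},
  {"dx":-9,"dy":9,"dz":0,"ax":0,"ay":0,"az":0,"claw":0},
  {"dx":-10,"dy":15,"dz":0,"ax":0,"ay":0,"az":0,"claw":0},
  {"dx":-10,"dy":18,"dz":0,"ax":0,"ay":0,"az":0,"claw":0},
])

```text
clock: 14.38
ee_pos: [0.4142, 0.2199, 0.3056]
ee_rot: [-162.4, 89.9, -65.1]
ft_force: [-0.4, -0.4, -0.8]
width: 0.0
```

```bash
python3 -c "
from h import *
show()
from bench import ctrl
o=[]
for n in ('side','scene'):
    c=ctrl.capture(n);np.savez(n+'11.npz',**c);shield(n+'11.npz')
    o.append(c['frame'][:300,100:500,::-1])
cv2.imwrite('pics/f11.png',cv2.resize(np.vstack(o),None,fx=1,fy=1))
cv2.imwrite('pics/sc11.png',cv2.resize(o[1],None,fx=2,fy=2));cv2.imwrite('pics/sd11.png',cv2.resize(o[0],None,fx=2,fy=2))
sleeve_end_prof('side11.npz')
C=cloud(np.load('side11.npz'));q=C-B;a=q@U*1e3;c=q@W*1e3;z=C[...,2]*1e3
for aa in (196,198,200,250,314):
    m=(abs(a-aa)<2.5)&(c>-20)&(c<125)&(z>140)&(z<300)
    print(aa,np.stack([c[m],z[m]],-1).round(0)[::max(1,m.sum()//14)].tolist())
"
```

```text
t 14.375 pos [0.4142 0.2199 0.3056] F [-0.4 -0.4 -0.8] w 0.0 q [-45.3   4.1  13.9 111.9  -0.9  64.1  66.4]
arm coords along,across,z(mm) [ 258.4 -119.6  305.6]
axes
 [[ 1.000e-03 -9.919e-01 -1.274e-01]
 [-2.200e-03 -1.274e-01  9.919e-01]
 [-1.000e+00 -7.000e-04 -2.300e-03]]
turn to aligned (tool rotvec deg) [ 8.994e+01 -7.000e-02  1.400e-01]
side11.npz n 239 angle 0.90060085 top c,z [107.93577 231.8033 ]
scene11.npz n 229 angle 0.90489596 top c,z [107.072266 234.76013 ]
side11.npz end at mm -77.88497015382254 peak 4.8921814
196 [[101.0, 236.0], [101.0, 227.0], [94.0, 221.0], [78.0, 218.0], [71.0, 210.0], [77.0, 201.0], [66.0, 198.0], [48.0, 192.0], [49.0, 186.0], [43.0, 180.0], [36.0, 174.0], [23.0, 170.0], [14.0, 167.0], [6.0, 159.0], [-2.0, 153.0]]
198 [[101.0, 236.0], [97.0, 227.0], [87.0, 224.0], [82.0, 216.0], [80.0, 209.0], [77.0, 201.0], [55.0, 197.0], [61.0, 190.0], [44.0, 188.0], [43.0, 180.0], [36.0, 174.0], [23.0, 170.0], [24.0, 163.0], [14.0, 159.0], [11.0, 150.0]]
200 [[101.0, 236.0], [100.0, 232.0], [105.0, 224.0], [83.0, 220.0], [82.0, 216.0], [72.0, 209.0], [75.0, 201.0], [54.0, 195.0], [44.0, 191.0], [47.0, 183.0], [30.0, 177.0], [31.0, 169.0], [15.0, 166.0], [4.0, 159.0], [3.0, 154.0]]
250 [[100.0, 234.0], [99.0, 226.0], [89.0, 222.0], [83.0, 215.0], [72.0, 207.0], [69.0, 204.0], [59.0, 196.0], [50.0, 191.0], [48.0, 188.0], [41.0, 181.0], [34.0, 175.0], [23.0, 166.0], [8.0, 160.0], [8.0, 159.0], [2.0, 151.0]]
314 [[104.0, 236.0], [96.0, 228.0], [95.0, 222.0], [87.0, 221.0], [74.0, 212.0], [69.0, 205.0], [65.0, 201.0], [57.0, 194.0], [53.0, 189.0], [43.0, 184.0], [33.0, 179.0], [26.0, 173.0], [20.0, 165.0], [15.0, 162.0], [9.0, 158.0], [-2.0, 155.0]]
```

View pics/sc11.png

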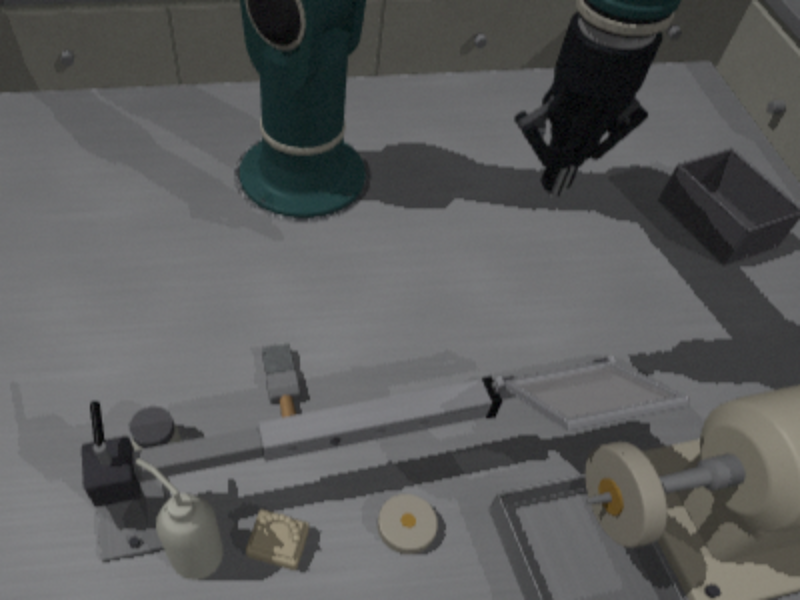

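View pics/sd11.png

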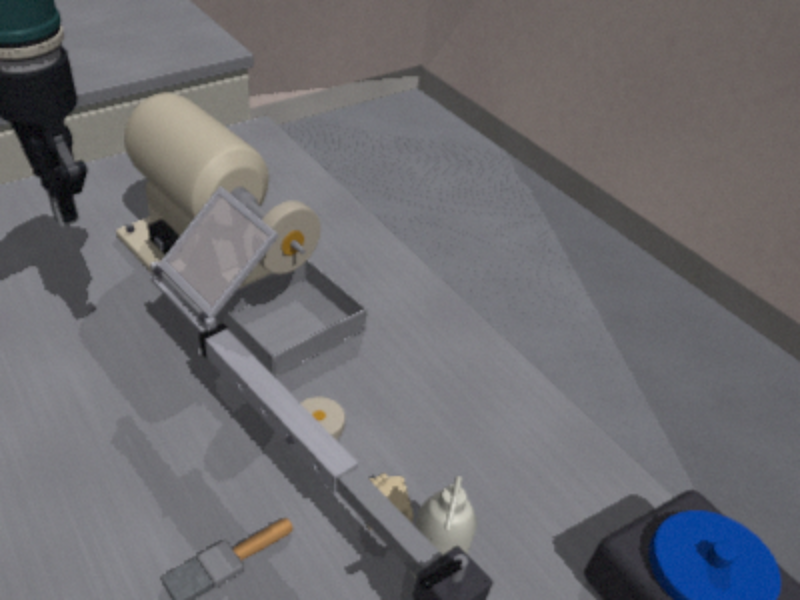

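Measured from both views, the shield angle is 0.90 rad and the sleeve is at about 51 mm. Both buttons are out, the robot is clear, and the bystanders haven't moved.

drive_tool([
  {"dx":0,"dy":0,"dz":0,"ax":0,"ay":0,"az":0,"claw":0},
  {"dx":0,"dy":0,"dz":0,"ax":0,"ay":0,"az":0,"claw":0},
])

```text
clock: 14.72
ee_pos: [0.4145, 0.2199, 0.3053]
ee_rot: [-179.8, 89.9, -82.4]
ft_force: [-0.4, 0.0, 0.0]
width: 0.0004
```

```bash
python3 -c "
from bench import ctrl
print(ctrl.finish_job())"
```

```text
the job is handed in; nothing more can be done
None
```

The lathe is ready: the sleeve is locked one hole farther out and the shield is tipped down to its stop. I handed the job in at 14.7 s; no verdict is reported.

- **Sleeve:** I pressed both buttons flush with the gripper pads and drew the sleeve out slowly. The wrist force peaked at about 17 N as the buttons went under the wall. At 49 mm of travel both buttons looked the same in the images as at the start, so I take them as fully out. A light pull then took the sleeve to 51.1 mm, the end of its play, at about 10 N. It was still there at the last check.
- **Shield:** I pushed it down from the robot's side with the closed fingers until the stop, at about 19 N. After I backed off, depth measurements from the two cameras gave 0.901 and 0.905 rad.
- **Everything else:** By eye, nothing else on the bench had moved in the final pictures, and the robot was touching nothing.

Two things I could not check directly: the force on each single button, and how far out each button is in millimetres. While the fingers still held the shield, the angle measurement was wrong (0.10–0.20 rad) because it picked up the gripper, so I only used the readings taken after backing off.

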